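# Let the last egg out of the roll-down egg rack

## Robot

A 6-joint arm with a two-finger parallel gripper is mounted at the origin on a cart in front of the work surface, level with it; the furniture and walls round the work are solid. World frame = base frame: x ahead of the robot, y to its left, z up, the work surface at z = 0. Lengths are in mm, angles in rad, forces in N, time in s.
With the tool pointing down it reaches from about 275 to 725 mm from the base axis. Payload 5.6 kg.
Tool frame: the origin (TCP) lies midway between the tips of the shut fingers; the grasp point (between the pads) lies 19 mm behind it; z points along the fingers, y is the line along which they close (so a half turn about z gives the same grasp; the last joint's range is limited). The gripper opens to 85 mm and grips with 20 to 120 N. Pads are 22 mm wide; open, the fingers measure 114 mm over their backs; the gripper's body (76 mm by 85 mm) begins 54 mm behind the grasp point. The pads swing forward as they close: fully open they stand 13 mm farther back than shut.
Start: joints at [-1.044, 0.255, 0.108, 0, -1.424, -0.285], TCP at [131.718, -533.988, 231.283] pointing down, gripper open.
Joint ranges: [-2.95, 2.95], [-1.21, 1.97], [-1.09, 1.5], [-2.87, 1.71], [-2.94, -0.07], [-3.05, 3.05]. Speed limits (rad/s): [2.57, 2.57, 3.14, 3.14, 3.14, 3.14].

## Interface

Orientations are given as a unit quaternion [w, x, y, z].
In Python, from rig import ctrl, grab_frame, camera_info gives the robot as it stands. The module is installed in compiled form; this text tells all that it offers.
- The arm moves only by the tool step_arm, never from a script. Its argument "increments" is one flat list of numbers, 7 for each row, row after row: the shift along the tool's x, y, z in mm, then the turn, a rotation vector about the tool's x, y, z in degrees, then the gripper's target within -1 to 1 (shut at 1, half-way at 0, fully open at -1). In form: [tx, ty, tz, rx, ry, rz, grip, tx, ty, tz, rx, ry, rz, grip, ...]. A call has 1 to 10 rows; each row is the pose to reach, as a shift and turn from the pose commanded when the call began, along the tool's axes at that moment; what a row does not reach only later rows make up. A row lasts 1/8 s, in which the tool goes at most 62.5 mm and 10.7 degrees, less where a joint would pass 70% of its speed; a pose out of reach is approached as far as the arm can. A call with a gripper value outside its range is refused whole. The fingers move at their own pace and stop on an object; "force" is the grip in N (left out, the last holds). Time passes only in rows, so rows that repeat a pose let the fingers close. It gives the time, the measured TCP pose, the force, the opening and the grip force at its end, in the units of the state.
- ctrl.get_obs(): the state, without advancing time (a new reading comes with each control period).
- grab_frame(name): name is "scene" or "top"; returns the picture (480x640x3 uint8, red, green, blue); there is no depth.
- camera_info(name): a dict with "mtx" (3x3 intrinsics, pixels), "cam_to_world" (4x4, takes a point from camera to world coordinates). Camera axes: x right, y down, z forward; pixel columns grow to the right and rows downward; lengths in mm; the calibration is good to about 2 mm. A picture is of the moment at which its call begins. camera_info takes no time and is no camera call.
- ctrl.job_done(): hands the job in; it is judged then, once.
The state is a dict: "t": time; "q": joint angles; "qvel": joint speeds; "joint_torque": joint torques, N m; "ee_pos": TCP position; "tool_rot": TCP orientation; "contact_force": force on the tool from outside, world axes, zero at the start; "wrist_torque": the same for the moment, N m; "gripper_width": finger opening in mm; "grip_force": force on a finger pad.
Only numpy, scipy, OpenCV 4.12 (cv2) and the standard library are available. Lean on these libraries where they do the work, as an engineer would, in place of code of your own. Each camera call takes 0.05 s, during which the arm holds its last target. There are 200 camera calls.

## Task

Two egg racks stand on the worktop, each shut by a gate on a rocking lever; one has just one egg left in it, the other holds two. Press down the rear pad of the lever on the rack with the single egg so its gate lifts, keep it down until that egg has rolled to the end stop at the front, then let the lever come back up so the gate is shut again. Do not touch the gates or the eggs, lift nothing, and leave the other rack closed and the things around where they are.

Things in the scene. Friction and masses are not known exactly. Their poses are not given: they have to be found in the camera images.
- rack_one: Wooden roll-down egg rack, fixed, 286 x 92 mm, posts 118 mm high. Origin on the worktop under its middle; +x up the slope (roughly away from the robot), z up. Lane 60 mm wide, floor falling to -x: 12 mm high at the end stop (x -150 mm), 28 mm at the gate (x -62), 49 mm at the rear wall (x +65). Rocker axle at x +30, z 108 mm. It holds the single egg.
- rack_two: Wooden roll-down egg rack, fixed, 286 x 92 mm, posts 118 mm high. Origin on the worktop under its middle; +x up the slope (roughly away from the robot), z up. Lane 60 mm wide, floor falling to -x: 12 mm high at the end stop (x -150 mm), 28 mm at the gate (x -62), 49 mm at the rear wall (x +65). Rocker axle at x +30, z 108 mm. It holds two eggs in a row; it stays shut.
- rocker_one (a joint): Rocking lever of the single-egg rack, rad. 0 = at rest, gate down; grows as the rear pad is pressed and the gate rises; stop at 0.55. A spring returns it to 0 when let go; pressing takes about 2.5 N at first, 4 N fully down. An egg passes under the gate from about 0.3 up.
- rocker_two (a joint): Rocking lever of the two-egg rack, rad. 0 = at rest, gate down; grows as the rear pad is pressed and the gate rises; stop at 0.55. A spring returns it to 0 when let go; pressing takes about 2.5 N at first, 4 N fully down. An egg passes under the gate from about 0.3 up.
- pad_one (a point): Middle of the upper face of the square press pad (44 mm, dark rubber on an aluminium plate) at the rear end of the lever of the single-egg rack. At rest level, z = 116 mm, 130 mm up-slope (+x) of the rack's origin, 100 mm from the axle; fully pressed it is about 52 mm lower, some 10 mm nearer the axle, and tilted by 0.55 rad; nothing is under it.
- pad_two (a point): Middle of the upper face of the square press pad (44 mm, dark rubber on an aluminium plate) at the rear end of the lever of the two-egg rack. At rest level, z = 116 mm, 130 mm up-slope (+x) of the rack's origin, 100 mm from the axle; fully pressed it is about 52 mm lower, some 10 mm nearer the axle, and tilted by 0.55 rad; nothing is under it.
- gate_one: Dark steel gate plate (36 wide, 60 tall, 4 mm thick) hanging across the lane of the single-egg rack from the front end of the lever; origin at its upper edge, 62 mm down-slope of the rack's origin. At rest its lower edge is 45 mm above the worktop and holds the egg behind it.
- gate_two: Dark steel gate plate (36 wide, 60 tall, 4 mm thick) hanging across the lane of the two-egg rack from the front end of the lever; origin at its upper edge, 62 mm down-slope of the rack's origin. At rest its lower edge is 45 mm above the worktop and holds the egg behind it.
- egg_a_mid (a point): Centre of the single egg (hen's egg, 53 x 43 x 43 mm, 60 g), lying across the lane behind the gate, its centre 38 mm down-slope of the rack's origin. Lying at the end stop, its centre is 128 mm down-slope of the rack's origin. It rolls there by itself in about a second once the gate is up.
- egg_b_mid (a point): Centre of the front egg (53 x 43 x 43 mm) of the two-egg rack, resting against the gate.
- egg_c_mid (a point): Centre of the rear egg (53 x 43 x 43 mm) of the two-egg rack.
- mill: Bystander: small salt mill, 44 mm across, 90 mm tall, between the racks; origin under its centre.
- spice_jar: Bystander: spice jar, 47 mm across, 98 mm tall, between the racks; origin under its centre.
- cup: Bystander: cup with a handle, 76 x 100 x 62 mm, at the right; origin under its centre.
- pepper: Bystander: sweet pepper, 58 mm across, 63 mm tall, at the right; origin under its centre.
- beaker: Bystander: blue and white beaker without handle, 74 mm across, 66 mm tall, at the left front; origin under its centre.
- egg_a: The same single egg as a body; origin at its underside as it lay at the start (it turns as the egg rolls, so use the centre point).
- egg_b: The same front egg of the pair as a body; origin at its underside as it lay at the start (it turns as the egg rolls, so use the centre point).
- egg_c: The same rear egg of the pair as a body; origin at its underside as it lay at the start (it turns as the egg rolls, so use the centre point).

How it is judged (in metres and radians):
On the way, in this order (a step that is already met when the one before it is completed fails the run):
1. the lever of the single-egg rack is pressed and its gate lifts (value of joint rocker_one above 0.15 rad), for 0.02 s.
2. the single egg has rolled to the end stop of its rack (x of egg_a_mid in the frame of rack_one between -0.145 and -0.11 m and y of egg_a_mid in the frame of rack_one between -0.02 and 0.02 m and z of egg_a_mid in the frame of rack_one below 0.055 m), for 0.2 s.
At the end, for the whole second after the job is handed in: The single egg lies at rest in its rack against the end stop (centre within 110 to 145 mm down-slope of the rack's origin), both levers are back at rest (under 0.05 rad, gates down), the two eggs of the other rack are still behind its gate, and nothing else has moved more than 20 mm (all of step 2 and linear speed of egg_a below 0.02 m/s and value of joint each of rocker_one, rocker_two below 0.05 rad and x of egg_b_mid in the frame of rack_two between -0.06 and -0.01 m and x of egg_c_mid in the frame of rack_two between -0.015 and 0.055 m and distance of each of egg_b_mid, egg_c_mid, mill, spice_jar, cup, pepper, beaker from where it was at the start of the episode below 0.02 m); the robot touches nothing.
It fails at once if an egg is touched by the robot (contact force between any of the fingers, the arm and egg_a above 0.3 N or contact force between any of the fingers, the arm and egg_b above 0.3 N or contact force between any of the fingers, the arm and egg_c above 0.3 N).
It fails at once if a gate is touched by the robot instead of the pad (contact force between any of the fingers, the arm and gate_one above 0.3 N or contact force between any of the fingers, the arm and gate_two above 0.3 N).
It fails at once if the lever of the two-egg rack is worked (value of joint rocker_two above 0.12 rad).
It fails at once if an egg leaves its lane or is lifted (height (world z) of any of egg_a_mid, egg_b_mid, egg_c_mid above 0.1 m or height (world z) of any of egg_a_mid, egg_b_mid, egg_c_mid below 0.025 m).
It fails at once if a bystander is moved or lifted (distance of any of mill, spice_jar, cup, pepper, beaker from where it was at the start of the episode above 0.03 m).
It also fails if it takes over 32 s, if anything falls off the work surface, if the arm or the gripper's body presses on something with over 40 N, if the wrist force passes 120 N, or if a joint passes its speed limit or range.

## Working session

There is one attempt and no reset: what is moved stays moved. The work goes in short steps, Python scripts to look and compute and a tool call to move; the robot and the scene stay as the last step left them, time stands still between calls to the robot, and variables do not carry over. Pictures are saved under pics/ and viewed, at most 10 in all, crops included, and the job is handed in when it is done.

Besides the shell and the picture viewer there is one more tool, called after "Request:" in YAML: its name, and indented under it one key for each argument. step_arm: Moves the arm, as the interface text tells. Its arguments: {"type":"object","properties":{"increments":{"type":"array","items":{"type":"number"}},"force":{"type":"number"}},"required":["increments"]}

```bash
mkdir -p pics
python3 - <<'E'
from rig import ctrl,grab_frame,camera_info
import cv2
for n in("scene","top"):
    cv2.imwrite(f"pics/{n}0.png",grab_frame(n)[:,:,::-1]); c=camera_info(n); print(n,c["mtx"],c["cam_to_world"])
o=ctrl.get_obs();print(o["t"],o["ee_pos"],o["tool_rot"],o["gripper_width"])
E
```

```text
scene [[486.26343084   0.         319.16259081]
 [  0.         486.26343084 239.6802931 ]
 [  0.           0.           1.        ]] [[ 8.97228604e-01 -2.51190527e-01  3.63158576e-01  6.47877034e+01]
 [-4.41273068e-01 -4.80091138e-01  7.58149444e-01 -8.93874311e+02]
 [-1.60907441e-02 -8.40485466e-01 -5.41595116e-01  7.46190205e+02]
 [ 0.00000000e+00  0.00000000e+00  0.00000000e+00  1.00000000e+00]]
top [[463.05115618   0.         315.99642084]
 [  0.         463.05115618 239.41793257]
 [  0.           0.           1.        ]] [[-6.28599886e-02 -9.77532444e-01  2.01193794e-01  2.85751047e+02]
 [-9.98010039e-01  6.25702129e-02 -7.80583986e-03  2.81099491e+01]
 [-4.95827679e-03 -2.01284101e-01 -9.79520355e-01  1.25866621e+03]
 [ 0.00000000e+00  0.00000000e+00  0.00000000e+00  1.00000000e+00]]
0.1 [ 131.60548993 -533.55850911  230.50737996] [-1.77634166e-04 -1.20584976e-01  9.92702631e-01  8.47516034e-04] 85.45606234734232
```

View pics/scene0.png

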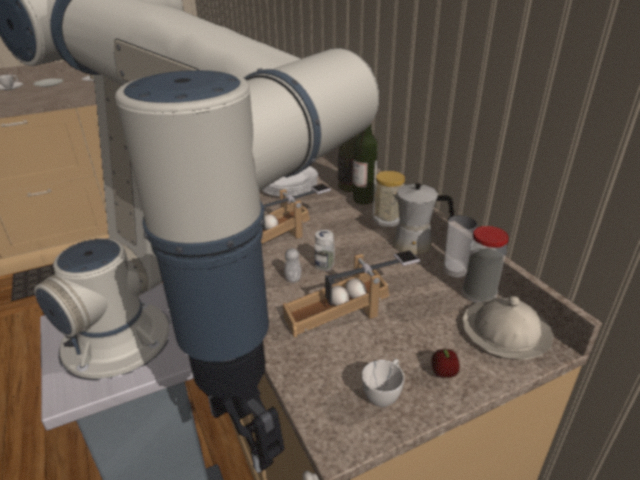

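View pics/top0.png

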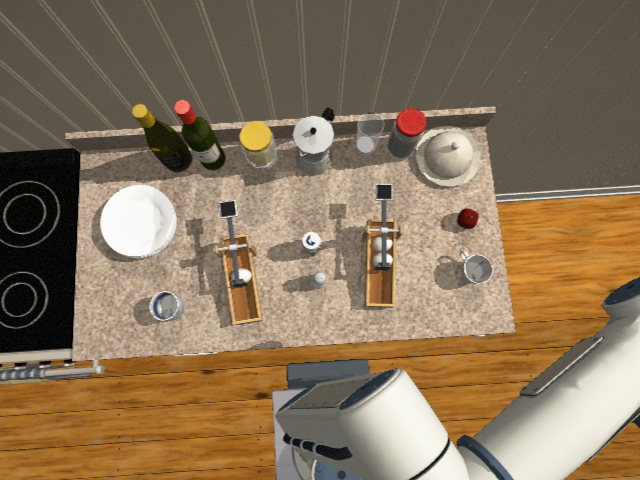

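The single-egg rack is the left one in the top view (egg at about (242,276), pad at about (229,209)). The right one has two eggs and its pad is at (384,191). I'll enlarge the left rack.

```bash
python3 - <<'E'
import cv2
i=cv2.imread("pics/top0.png")[190:340,180:340]
cv2.imwrite("pics/c.png",cv2.resize(i,None,fx=4,fy=4,interpolation=cv2.INTER_CUBIC))
E
cat > h.py <<'E'
import numpy as np
from rig import camera_info
def px(u,v,z,n="top"):
    c=camera_info(n);K=c["mtx"];T=c["cam_to_world"]
    d=T[:3,:3]@np.linalg.inv(K)@[u,v,1]; o=T[:3,3]
    return o+d*(z-o[2])/d[2]
E
```

```text
(no output)
```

View pics/c.png

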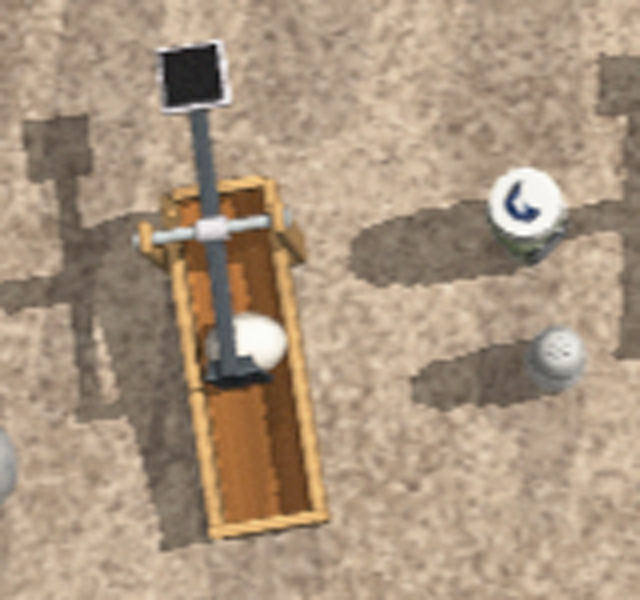

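Run:
```python
from h import *
from rig import ctrl
f=lambda x,y,z:px(180+(x+.5)/4-.5,190+(y+.5)/4-.5,z)
pad=f(194,76,116);ax=f(211,229,112)
d=pad-ax;print("pad",pad,"axle",ax,"dist",np.linalg.norm(d[:2]))
fl,fr=f(212,533,30),f(326,519,30)
print("front corners",fl,fr, np.linalg.norm(fl-fr)); m=(fl+fr)/2; e=pad-m; print("len pad-front (~280)",np.linalg.norm(e[:2]))
print("yaw",np.arctan2(d[1],d[0]),np.arctan2(e[1],e[0]))
o=ctrl.get_obs()
from scipy.spatial.transform import Rotation as R
w,x,y,z=o["tool_rot"];r=R.from_quat([x,y,z,w]);print(r.as_matrix())
print("yaw tool x",np.arctan2(*r.as_matrix()[1::-1,0]))
print("shift",r.inv().apply(pad-o["ee_pos"]))
```

```text
pad [615.01955076 238.15456906 116.        ] axle [515.58631629 230.64937807 112.        ] dist 99.71607699000128
front corners [329.73057431 249.8485897   30.        ] [334.04961542 175.0888082   30.        ] 74.88443794482747
len pad-front (~280) 284.29219602272286
yaw 0.07533685024728834 0.09047362471554031
[[-9.70918464e-01 -2.39409745e-01 -5.57071210e-04]
 [-2.39410347e-01  9.70917091e-01  1.63982277e-03]
 [ 1.48280407e-04  1.72550282e-03 -9.99998500e-01]]
yaw tool x -2.8998341601186834
shift [-654.12871238  633.33779694  115.50338486]
```

The pad is at (615, 238), 99.7 mm from the axle against 100 mm given, so the position holds. I'll move over it at the present height with the gripper shut.

Request:
step_arm:
  increments: [-325, 317, 0, 0, 0, 0, 1, -325, 317, 0, 0, 0, 0, 1, -325, 317, 0, 0, 0, 0, 1, -325, 317, 0, 0, 0, 0, 1, -325, 317, 0, 0, 0, 0, 1, -325, 317, 0, 0, 0, 0, 1, -325, 317, 0, 0, 0, 0, 1, -325, 317, 0, 0, 0, 0, 1, -325, 317, 0, 0, 0, 0, 1, -325, 317, 0, 0, 0, 0, 1]
  force: 40

```text
t: 1.35
ee_pos: [370.9, -148.8, 231.1]
tool_rot: [-0.0, -0.12, 0.993, 0.0]
contact_force: [0.9, 0.2, -0.4]
gripper_width: 0.1
grip_force: 0.0
```

Request:
step_arm:
  increments: [-324, 317, 0, 0, 0, -9, 1, -324, 317, 0, 0, 0, -9, 1, -324, 317, 0, 0, 0, -9, 1, -324, 317, 0, 0, 0, -9, 1, -324, 317, 0, 0, 0, -9, 1, -324, 317, 0, 0, 0, -9, 1, -324, 317, 0, 0, 0, -9, 1, -324, 317, 0, 0, 0, -9, 1, -324, 317, 0, 0, 0, -9, 1, -324, 317, 0, 0, 0, -9, 1]

```text
t: 2.6
ee_pos: [610.2, 235.4, 231.5]
tool_rot: [-0.0, -0.197, 0.98, -0.0]
contact_force: [-0.7, -0.7, 0.2]
gripper_width: -0.3
grip_force: 0.0
```

Over the pad, but the turn went the wrong way, so I'll turn back 18°, lower to 136 mm and look.

Request:
step_arm:
  increments: [0, 2, 30, 0, 0, 9, 1, 0, 2, 60, 0, 0, 18, 1, 0, 2, 95, 0, 0, 18, 1, 0, 2, 95, 0, 0, 18, 1, 0, 2, 95, 0, 0, 18, 1]

```text
t: 3.22
ee_pos: [610.1, 238.2, 138.6]
tool_rot: [0.001, -0.042, 0.999, 0.0]
contact_force: [-0.0, 0.3, 0.0]
gripper_width: -0.5
grip_force: 0.0
```

Run:
```python
from rig import ctrl,grab_frame
import cv2,numpy as np
a=grab_frame("scene")[150:270,210:370,::-1];b=grab_frame("top")[170:290,170:330,::-1]
cv2.imwrite("pics/d.png",np.hstack([cv2.resize(k,(400,300),interpolation=2) for k in(a,b)]))
o=ctrl.get_obs();print(o["ee_pos"],o["contact_force"])
```

```text
[610.28882784 238.88163895 138.75975567] [-0.31085264  0.21423772  0.20714983]
```

View pics/d.png

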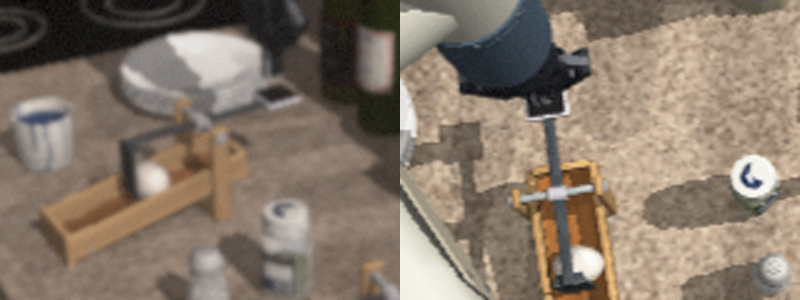

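The fingertips hover over the pad on the single-egg rack, clear of everything else (crop: tips (272,75), pad (278,94)). Pressing slowly.

Request:
step_arm:
  increments: [0, 0, 10, 0, 0, 0, 1, 0, 0, 20, 0, 0, 0, 1, 0, 0, 28, 0, 0, 0, 1, 0, 0, 36, 0, 0, 0, 1, 0, 0, 44, 0, 0, 0, 1, 1, 0, 52, 0, 0, 0, 1, 2, 0, 58, 0, 0, 0, 1, 2, 0, 64, 0, 0, 0, 1, 2, 0, 64, 0, 0, 0, 1, 2, 0, 64, 0, 0, 0, 1]

```text
t: 4.58
ee_pos: [607.7, 238.7, 72.6]
tool_rot: [0.0, -0.042, 0.999, 0.0]
contact_force: [0.7, 0.8, 3.8]
gripper_width: 0.0
grip_force: 1.9
```

Run:
```python
from rig import ctrl,grab_frame
import cv2,numpy as np
a=grab_frame("scene")[150:270,210:370,::-1];b=grab_frame("top")[200:320,170:330,::-1]
cv2.imwrite("pics/e.png",np.hstack([cv2.resize(k,(400,300),interpolation=2) for k in(a,b)]))
o=ctrl.get_obs();print(o["ee_pos"],o["contact_force"])
```

```text
[607.72081092 238.67995513  72.74137243] [-0.262761   -0.40573254  4.07923526]
```

View pics/e.png

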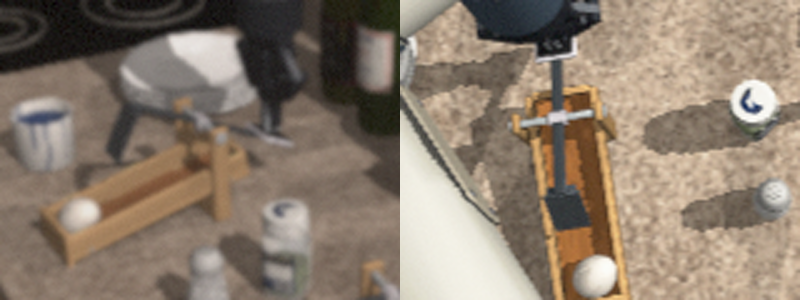

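The gate is up and the egg is at the end stop (crop: (80,213) in the scene view, (595,275) from the top). I'll hold briefly, then let the lever up gently and clear it.

Request:
step_arm:
  increments: [0, 0, 0, 0, 0, 0, 1, 0, 0, 0, 0, 0, 0, 1, 0, 0, 0, 0, 0, 0, 1, 0, 0, 0, 0, 0, 0, 1, 0, 0, -8, 0, 0, 0, 1, 0, 0, -16, 0, 0, 0, 1, 0, 0, -24, 0, 0, 0, 1, 0, 0, -32, 0, 0, 0, 1, 0, 0, -40, 0, 0, 0, 1, 0, 0, -48, 0, 0, 0, 1]

```text
t: 5.92
ee_pos: [606.1, 238.4, 120.0]
tool_rot: [-0.001, -0.042, 0.999, -0.0]
contact_force: [-0.7, 0.3, -1.3]
gripper_width: 0.1
grip_force: 0.0
```

Request:
step_arm:
  increments: [0, 0, -12, 0, 0, 0, 1, 0, 0, -40, 0, 0, 0, 1, 0, 0, -80, 0, 0, 0, 1, 0, 0, -80, 0, 0, 0, 1, 0, 0, -80, 0, 0, 0, 1, 0, 0, -80, 0, 0, 0, 1]

```text
t: 6.68
ee_pos: [606.5, 238.3, 198.9]
tool_rot: [-0.001, -0.042, 0.999, -0.001]
contact_force: [-0.0, -0.3, -0.3]
gripper_width: 0.1
grip_force: 0.0
```

Run:
```python
from rig import ctrl,grab_frame
import cv2,numpy as np
a=grab_frame("scene")[150:270,210:370,::-1];b=grab_frame("top")[200:320,170:330,::-1]
cv2.imwrite("pics/f.png",np.hstack([cv2.resize(k,(400,300),interpolation=2) for k in(a,b)]))
o=ctrl.get_obs();print(o["t"],o["ee_pos"],o["contact_force"])
```

```text
6.775 [606.77273373 238.4235568  199.18356824] [0.07199853 0.09289071 0.62984125]
```

View pics/f.png

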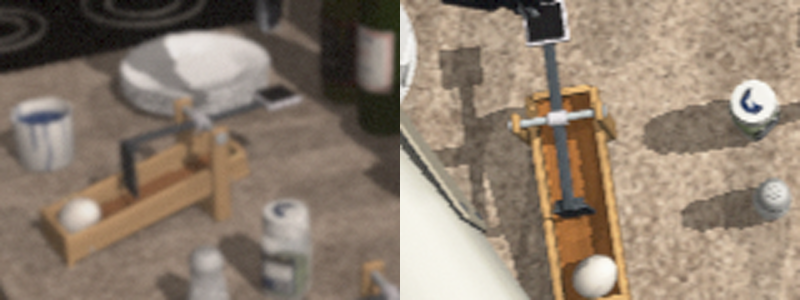

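The gate is shut and the pad is back up (278,94). The egg is at rest at the end stop (80,213), the gripper is clear, and the beaker, jar and mill are where they were.

```bash
python3 -c "
from rig import ctrl
print(ctrl.job_done())"
```

```text
the job is handed in; nothing more can be done
None
```

The job is handed in: the single egg rolled to its end stop, its gate is shut again and the arm is clear; I never went near the other rack, but didn't check it or the cup and pepper in a closing picture, and no verdict came back.

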